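# Turn the timber barrow's wheel until the valve stem stands upright for the pump

### The job

Get the barrow wheel ready for the hand pump: push it round by its yellow spokes, whichever way you like, until the valve with the red cap is at the very bottom of the wheel, its stem pointing straight up at the hub, then take the hand away. The tyre is slack and would creep and tear the valve, so push on the spokes, not on the tyre, and do not knock the valve. Do not lift the wheel out of its slots or shift the tools and other things lying about.

Things in the scene. Friction and masses are not known exactly. Their poses are not given: they have to be found in the camera images.
- wheel (a joint): Turn of the wheel about its level axle, rad, no stops. 0 or any whole turn (6.283) = valve at the bottom, stem straight up; positive turns the wheel's top towards the cradle's -y (the robot's right, clockwise as the robot sees it). Starts between 2.0 and 4.28. Plain bushes with about 0.2 N m of drag (3 N at 66 mm from the axle): it stays where it is left and hardly coasts.
- axle (a joint): Height of the axle above its resting place in the slots, m: 0 = resting, held only by the wheel's own weight (about 13 N); the slots are open at the top.
- wheel_center (a point): Centre of the wheel, on the axle, 205 mm above the bench. Its axes turn with the wheel: x along the axle, away from the robot; z opposite to the valve. In mm from the axle: hub radius 28 (116 long), black bush 15 (to 72 either side), spokes 28 to 116, rim 116 to 133 (28 wide), tyre 132 to 173 (40 wide, round section).
- spokes: The five yellow spokes, origin and axes as wheel_center, 72 degrees apart; one lies along +z, opposite the valve, so it points straight up when done; the valve lies midway between two others. Each has two ribs 15 mm thick with an 8 mm web between; the ribs' outer faces stand 57 mm either side of the wheel's mid-plane at the hub, 41 mm at 64 mm from the axle, 20 mm at the rim.
- tyre: The black tyre, outer diameter 346 mm, origin at the wheel's centre, axes as wheel_center. Not to be pushed on.
- valve: The valve: rubber foot, brass stem and red cap 12 mm across, standing on the inside of the rim in the wheel's mid-plane and pointing at the hub; origin at the wheel's centre, axes as wheel_center, stem along -z from 118 to 72 mm from the axle. Delicate.
- valve_tip (a point): The free end of the valve's red cap, 72 mm from the axle, axes as wheel_center. Straight below the axle when done.
- cradle: Fixed. Plywood board 340 x 500 x 18 mm with two wooden bearers (250 x 36 mm, at y = +-212 mm, 186 mm high) under the ends of the upturned green barrow fork that carries the wheel. Origin on the bench under the wheel's centre; x along the axle, away from the robot; y along the fork, to the robot's left; z up.
- tyre_lever: Blue plastic tyre lever, 115 x 16 mm, 10 mm high, lying on the board on the robot's side; origin under its middle. Leave alone.
- spanner: Steel spanner 150 mm long lying on the board on the robot's side. Leave alone.
- pump: Hand pump, aluminium and black, 250 mm long, 34 mm high, lying on the board beyond the wheel; origin under its middle. Leave alone.
- bowl: Turned wooden bowl, 150 mm across, 60 mm high, on the left; origin under its middle. Leave alone.
- glue_bottle: White bottle with orange cap, 54 mm across, 150 mm high, right of the cradle; origin under its middle. Leave alone.
- wax_tin: Dark tin with brass lid, 80 mm across, 50 mm high, to the right; origin under its middle. Leave alone.
- gouge: Turning gouge with a dark wooden handle, 445 mm long, 29 mm high, lying left of the cradle; origin under it, near its middle. Leave alone.
- fork (a point): Point midway between the two green fork tubes, under the wheel's centre, 180 mm above the bench; axes as the cradle. The tubes (25 mm thick) run along y at x = +-80 mm at this height; at y = 0 each carries a slotted steel plate 68 mm wide, up to 226 mm above the bench, in which the 12 mm axle rests; the axle ends at x = +-105 mm, its nuts are 21 mm across.

How it is judged:
By the outcome, as a careful person would: the job done as asked, in the order asked, and still so for the second after the job is handed in, with the robot touching nothing.
It also fails if it takes over 45 s, if anything falls off the work surface, if the arm or the gripper's body presses on something with over 40 N, if the wrist force passes 120 N, or if a joint passes its speed limit or range.

### The arm

A 6-joint arm with a two-finger parallel gripper is mounted at the origin on the work surface. World frame = base frame: x ahead of the robot, y to its left, z up, the work surface at z = 0. Lengths are in m, angles in rad, forces in N, time in s.
With the tool pointing down it reaches from about 0.325 to 0.85 m from the base axis. Payload 15.5 kg.
Tool frame: the origin (TCP) lies between the finger pads; the fingertips stand ctrl.tip_reach ahead of it and the grasp point (between the pads) lies 8 mm behind it (ctrl.tip_reach is the distance from the TCP to the fingertips, in m); z points along the fingers, y is the line along which they close (so a half turn about z gives the same grasp; the last joint's range is limited). The gripper opens to 91 mm and grips with 3 to 60 N. Pads are 32 mm wide; open, the fingers measure 118 mm over their backs; the gripper's body (76 mm by 178 mm) begins 60 mm behind the grasp point.
Start: joints at [-1.403, 0.494, 1.345, -0, 1.302, -0.096], TCP at [0.163, -0.603, 0.225] pointing down, gripper open.
Joint ranges: [-2.91, 2.91], [-0.82, 2.16], [0.22, 2.67], [-1.22, 4.37], [0.12, 2.79], [-3.08, 3.08]. Speed limits (rad/s): [1.89, 1.89, 2.57, 3.01, 3.01, 3.01].

### API

Orientations are given as a rotation vector (axis times angle).
In Python, from station import ctrl gives the robot as it stands. The module is installed in compiled form; this text tells all that it offers.
- The arm moves only by the shell command python3 -m jog 'ROWS'. ROWS is JSON, a list of rows, each a list of 7 numbers: the finger opening in m, from 0 to 0.0912, then the shift along the tool's x, y, z in m, then the turn, a rotation vector about the tool's x, y, z in degrees. In form: [[hand, x, y, z, ax, ay, az], ...]. A call has 1 to 12 rows; each row is the pose to reach, as a shift and turn from the pose commanded when the call began, along the tool's axes at that moment; what a row does not reach only later rows make up. A row lasts 1/10 s, in which the tool goes at most 50 mm and 8.59 degrees, less where a joint would pass 70% of its speed; a pose out of reach is approached as far as the arm can. A call with a gripper value outside its range is refused whole. The fingers move at their own pace and stop on an object; the grip force is fixed at half the most. Time passes only in rows, so rows that repeat a pose let the fingers close. It gives the time, the measured TCP pose, the force, the opening and the grip force at its end, in the units of the state.
- ctrl.get_state(): the state, without advancing time (a new reading comes with each control period).
- ctrl.grab_frame(name): name is "scene" or "top" or "wrist"; returns a dict with "frame" (400x640x3 uint8, red, green, blue), "fx", "fy", "cx", "cy" (pixels), "k1" (the pictures are not rectified: a ray, as slopes to the right and down, at radius r is drawn at 1 + k1 r^2 times it, then the intrinsics apply), "R" (3x3) and "t" (3): a world point X has camera coordinates R X + t. Camera axes: x right, y down, z forward; pixel columns grow to the right and rows downward; lengths in m; the calibration is good to about 2 mm. A picture is of the moment at which its call begins. There is no depth.
- ctrl.finish_job(): hands the job in; it is judged then, once.
The state is a dict: "t": time; "joints": joint angles; "qvel": joint speeds; "joint_efforts": joint torques, N m; "position": TCP position; "ee_rot": TCP orientation; "force": force on the tool from outside, world axes, zero at the start; "torque": the same for the moment, N m; "width": opening from 0.0 (shut) to 1.0 (fully open); "grip_force": force on a finger pad.
Only numpy, scipy, OpenCV 4.12 (cv2) and the standard library are available. Lean on these libraries where they do the work, as an engineer would, in place of code of your own. Each camera call takes 0.05 s, during which the arm holds its last target. There are 200 camera calls.

## Working session

There is one attempt and no reset: what is moved stays moved. The work goes in short steps, Python scripts to look and compute and a shell command to move; the robot and the scene stay as the last step left them, time stands still between calls to the robot, and variables do not carry over. Pictures are saved under pics/ and viewed, at most 10 in all, crops included, and the job is handed in when it is done.

```bash
mkdir -p pics; python3 - <<'E'
from station import ctrl
import cv2,numpy as np
s=ctrl.get_state();print(s['t'],s['position'],s['ee_rot'],s['width'],ctrl.tip_reach)
for n in ['scene','top']:
    f=ctrl.grab_frame(n);cv2.imwrite(f'pics/{n}0.png',f['frame'][:,:,::-1])
    print(n,f['fx'],f['cx'],f['cy'],f['k1'],np.round(f['R'],3).tolist(),np.round(f['t'],3), (-f['R'].T@f['t']).round(3))
E
```

```text
0.0 [ 0.16290468 -0.60300298  0.22433478] [-3.11307812e+00 -4.13008384e-01  7.82456023e-05] 1.0035245271997861 0.011
scene 364.5915280126198 319.2574108943791 200.9016637860408 -0.07803681950015795 [[0.439, 0.898, 0.001], [0.598, -0.292, -0.747], [-0.67, 0.329, -0.665]] [-0.3   -0.27   1.791] [ 1.494 -0.398  0.99 ]
top 379.499486151994 319.9061730609624 202.78608470494655 0.03027243167423782 [[0.022, -0.999, -0.029], [-0.987, -0.018, -0.159], [0.158, 0.032, -0.987]] [0.04  0.616 1.182] [0.42  0.013 1.265]
```

View pics/scene0.png

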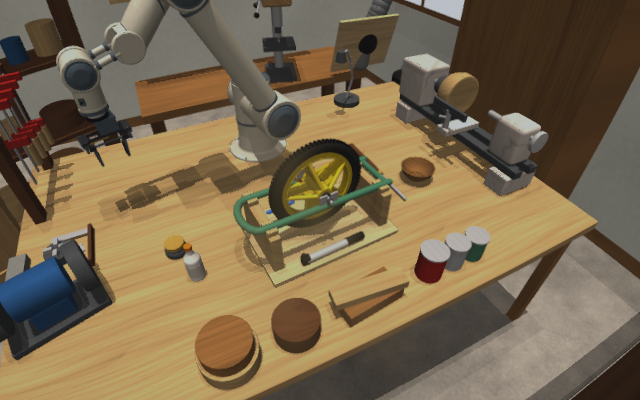

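View pics/top0.png

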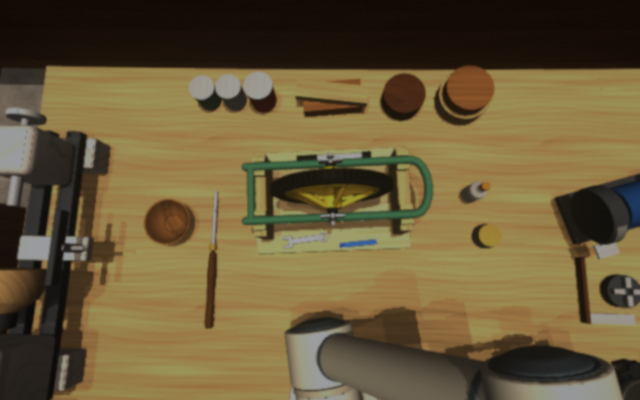

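The cradle sits ahead of the robot: the wheel is at about (318,182) in scene and (333,187) in top. I'll enlarge both views.

```bash
python3 - <<'E'
import cv2,numpy as np
a=cv2.imread('pics/scene0.png')[125:285,225:415];b=cv2.imread('pics/top0.png')[140:260,235:440]
a=cv2.resize(a,None,fx=4,fy=4,interpolation=3)[:600];b=cv2.resize(b,None,fx=3.9,fy=3.9,interpolation=3)
cv2.imwrite('pics/sc.png',a[:600]);cv2.imwrite('pics/tc.png',cv2.convertScaleAbs(b,alpha=1.6,beta=15))
E
cat > h.py <<'E'
from station import ctrl
import numpy as np,cv2
def proj(f,X):
    c=np.atleast_2d(X)@np.array(f['R']).T+f['t'];s=c[:,:2]/c[:,2:]
    s=s*(1+f['k1']*(s**2).sum(1,keepdims=True));return s*[f['fx'],f['fy']]+[f['cx'],f['cy']]
def on_plane(f,uv,axis,val):
    d=(np.array(uv,float)-[f['cx'],f['cy']])/[f['fx'],f['fy']];s=d.copy()
    for _ in range(20): s=d/(1+f['k1']*(s@s))
    R=np.array(f['R']);r=R.T@[*s,1];C=-R.T@f['t'];return C+r*(val-C[axis])/r[axis]
E
```

```text
(no output)
```

View pics/sc.png

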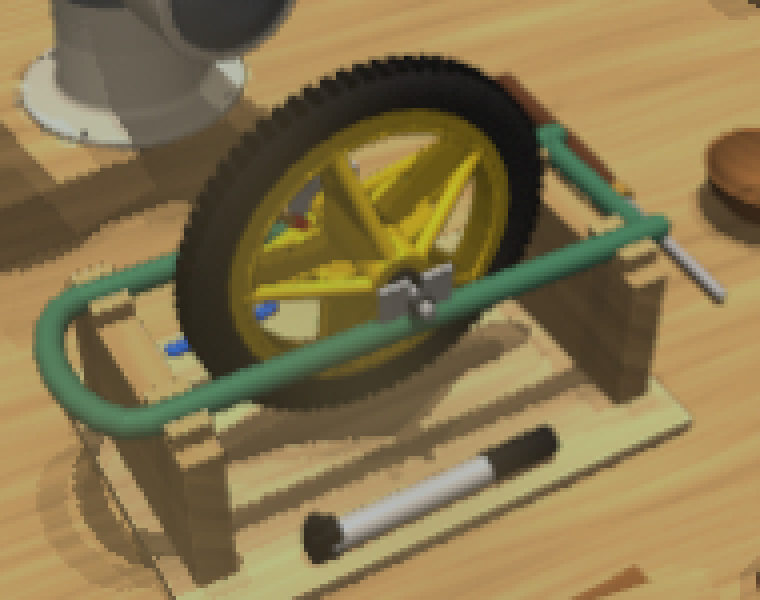

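View pics/tc.png

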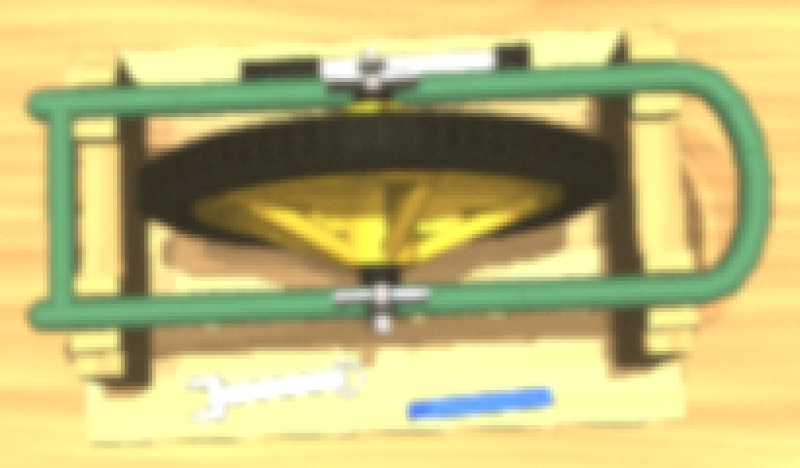

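Scene crop: axle end at (425,305), red cap near (295,225), spoke tips at (335,155), (475,155) and (250,292). Top crop: axle ends at (371,58) and (382,328). Next I work out the cradle pose and the wheel angle.

```bash
python3 - <<'E'
from h import *
T=ctrl.grab_frame('top');S=ctrl.grab_frame('scene')
tp=lambda u,v:(u/3.9+235,v/3.9+140)
sp=lambda u,v:(u/4+225,v/4+125)
far=on_plane(T,tp(371,56),2,.205);near=on_plane(T,tp(382,330),2,.205)
print(far,near,np.linalg.norm(far-near),'scene far end',proj(S,far),sp(425,308))
# fork tubes ends: direction of y
for p in [(45,318),(700,285),(45,103),(680,75)]: print(p,on_plane(T,tp(*p),2,.19))
c=(far+near)/2; d=far-near;d/=np.linalg.norm(d);ex=np.array([d[0],d[1],0]);ex/=np.linalg.norm(ex);ey=np.array([-ex[1],ex[0],0]);print('c',c,'yaw',np.degrees(np.arctan2(ex[1],ex[0])))
# angle of features: solve in rotated frame at plane offset off along ex
def pl(uv,off):
    g=(np.array(uv,float)-[S['cx'],S['cy']])/[S['fx'],S['fy']];s=g.copy()
    for _ in range(20): s=g/(1+S['k1']*(s@s))
    R=np.array(S['R']);r=R.T@[*s,1];C=-R.T@S['t'];X=C+r*((off-(C-c)@ex)/(r@ex))
    y,z=(X-c)@ey,(X-c)[2];return np.hypot(y,z),np.degrees(np.arctan2(y,z))
for n,uv,o in [('cap',(295,222),0),('UL',(335,155),.02),('UR',(478,155),.02),('L',(247,292),.02)]: print(n,pl(sp(*uv),o))
E
```

```text
[0.73219436 0.02096929 0.205     ] [0.52889918 0.00935139 0.205     ] 0.20362687486057837 scene far end [[331.97326947 203.61952319]] (331.25, 202.0)
(45, 318) [0.53450033 0.25646261 0.19      ]
(700, 285) [ 0.56784385 -0.22080984  0.19      ]
(45, 103) [0.69656673 0.26507004 0.19      ]
(680, 75) [ 0.72500261 -0.2086328   0.19      ]
c [0.63054677 0.01516034 0.205     ] yaw 3.2707797028035097
cap (np.float64(0.08243439074843502), np.float64(-52.96496746124977))
UL (np.float64(0.12522348659329688), np.float64(-17.855000578692508))
UR (np.float64(0.11946016246855799), np.float64(52.9345140726984))
L (np.float64(0.12137508844905139), np.float64(-83.78673634553584))
```

The valve is about 53° right of the top, so it needs roughly +127° (clockwise as the robot sees it). My plan is to tilt the closed fingers 35° below horizontal and reach in over the fork. I'll push in two strokes across the top half of the wheel, on the ribs on the robot's side.

```bash
cat >> h.py <<'E'
from scipy.spatial.transform import Rotation as Ro
C=np.array([.631,.0145,.205]);YAW=np.radians(3.6)
EX=np.array([np.cos(YAW),np.sin(YAW),0]);EY=np.array([-EX[1],EX[0],0]);EZ=np.array([0,0,1.])
def rows(tips,tilt=35):
    "tip points in cradle axes from the axle centre, mm -> jog rows"
    s=ctrl.get_state();R0=Ro.from_rotvec(s['ee_rot']);a=np.radians(tilt)
    z=EX*np.cos(a)-EZ*np.sin(a);y=-EY;R1=Ro.from_matrix(np.c_[np.cross(y,z),y,z])
    for t in tips:
        X=C+np.c_[EX,EY,EZ]@(np.array(t)/1e3)-z*ctrl.tip_reach
        d=R0.inv().apply(X-s['position']);w=(R0.inv()*R1).as_rotvec(degrees=True)
        print(t,d.round(3).tolist(),w.round(1).tolist())
    tip=s['position']+R0.apply([0,0,ctrl.tip_reach])-C
    print('t',s['t'],'tip mm',(np.c_[EX,EY,EZ].T@tip*1e3).round(1),'F',s['force'].round(1))
E
python3 - <<'E'
from h import *
rows([(-200,20,200),(-130,20,140)])
E
python3 -m jog '[[0,0,0,-0.2,0,0,0],[0,0,0,-0.2,0,0,0],[0,0,0,-0.2,0,0,0],[0,0,0,-0.2,0,0,0],[0,0,0,-0.2,0,0,0]]'
```

```text
(-200, 20, 200) [0.412, -0.536, -0.186] [-5.6, 54.8, 10.6]
(-130, 20, 140) [0.481, -0.522, -0.126] [-5.6, 54.8, 10.6]
t 0.2 tip mm [-505.9 -587.     8.6] F [ 0.  -0.7  0.1]
t: 0.7
position: [0.1633, -0.605, 0.4322]
ee_rot: [3.104, 0.412, 0.001]
force: [0.1, -0.0, -0.1]
width: 0.591
grip_force: 0.0
```

```bash
python3 -m jog '[[0,0.412,-0.536,0.014,0,0,0],[0,0.412,-0.536,0.014,0,0,0],[0,0.412,-0.536,0.014,0,0,0],[0,0.412,-0.536,0.014,0,0,0],[0,0.412,-0.536,0.014,-5.6,54.8,10.6],[0,0.412,-0.536,0.014,-5.6,54.8,10.6],[0,0.412,-0.536,0.014,-5.6,54.8,10.6],[0,0.412,-0.536,0.014,-5.6,54.8,10.6],[0,0.412,-0.536,0.014,-5.6,54.8,10.6],[0,0.412,-0.536,0.014,-5.6,54.8,10.6],[0,0.412,-0.536,0.014,-5.6,54.8,10.6],[0,0.412,-0.536,0.014,-5.6,54.8,10.6]]'
python3 -m jog '[[0,0,0,0,0,0,0]]'
python3 - <<'E'
from h import *
rows([(-200,20,200),(-110,20,110),(-60,20,85)])
f=ctrl.grab_frame('wrist');cv2.imwrite('pics/w1.png',f['frame'][:,:,::-1])
E
```

```text
t: 1.9
position: [0.3813, -0.0715, 0.4092]
ee_rot: [-2.763, -0.078, -1.43]
force: [0.7, -0.4, -0.5]
width: 0.005
grip_force: 0.0
t: 2.0
position: [0.3824, -0.0705, 0.4107]
ee_rot: [-2.763, -0.094, -1.428]
force: [-0.5, -0.1, 0.6]
width: 0.004
grip_force: 0.0
(-200, 20, 200) [0.026, -0.089, 0.036] [-0.2, 0.4, 0.2]
(-110, 20, 110) [0.005, -0.089, 0.162] [-0.2, 0.4, 0.2]
(-60, 20, 85) [0.014, -0.088, 0.217] [-0.2, 0.4, 0.2]
t 2.0 tip mm [-244.5  -69.2  199.4] F [-0.5 -0.1  0.6]
```

```bash
python3 -m jog '[[0,0.02,-0.089,0.06,0,0,0],[0,0.02,-0.089,0.06,0,0,0],[0,0.02,-0.089,0.06,0,0,0],[0,0.02,-0.089,0.06,0,0,0]]'
python3 - <<'E'
from h import *
rows([(-60,20,85),(-15,20,72)])
f=ctrl.grab_frame('wrist');cv2.imwrite('pics/w2.png',f['frame'][:,:,::-1])
for a in (-18.5,53.5,-90.5,-53):
    r=np.radians(a);print(a,[proj(f,C+EX*x+q*(np.sin(r)*EY+np.cos(r)*EZ)).round().tolist()[0] for q,x in ((.064,-.041),(.116,-.02))])
E
```

```text
t: 2.45
position: [0.4201, -0.0175, 0.3936]
ee_rot: [-2.78, -0.077, -1.404]
force: [0.4, -2.0, -0.1]
width: 0.005
grip_force: 0.0
(-60, 20, 85) [0.007, -0.04, 0.173] [0.3, 1.4, -0.3]
(-15, 20, 72) [0.023, -0.04, 0.217] [0.3, 1.4, -0.3]
t 2.45 tip mm [-203.6  -18.8  182.1] F [ 0.4 -2.  -0.1]
-18.5 [[322.0, 173.0], [338.0, 126.0]]
53.5 [[260.0, 187.0], [221.0, 155.0]]
-90.5 [[357.0, 206.0], [396.0, 193.0]]
-53 [[348.0, 186.0], [386.0, 154.0]]
```

View pics/w2.png

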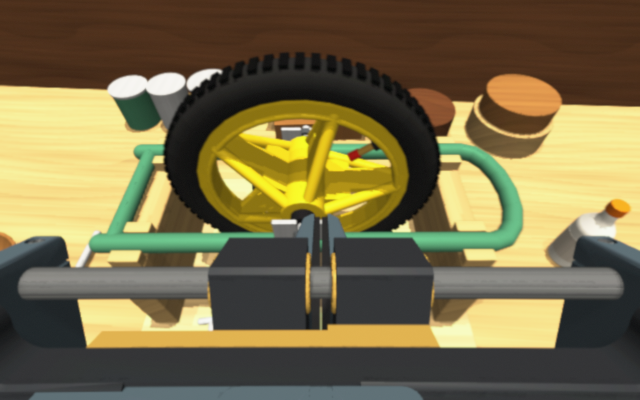

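The wrist view fits the model: spokes near (335,125), (220,152) and (395,193), cap at (355,155). Moving into the gap at about +17°.

```bash
python3 -m jog '[[0,0.007,-0.04,0.1,0,0,0],[0,0.007,-0.04,0.1,0,0,0],[0,0.007,-0.04,0.1,0,0,0],[0,0.007,-0.04,0.1,0,0,0],[0,0.007,-0.04,0.1,0,0,0]]'
python3 -m jog '[[0,0,0,0,0,0,0]]'
python3 - <<'E'
from h import *
rows([(-60,22,85),(-15,22,72)])
E
```

```text
t: 3.0
position: [0.5025, 0.0284, 0.3382]
ee_rot: [-2.78, -0.081, -1.398]
force: [0.4, -0.5, 0.4]
width: 0.006
grip_force: 0.0
t: 3.1
position: [0.5018, 0.0274, 0.3397]
ee_rot: [-2.779, -0.078, -1.403]
force: [-0.5, -0.3, 0.1]
width: 0.006
grip_force: 0.0
(-60, 22, 85) [0.0, -0.001, 0.073] [0.2, 1.4, -0.3]
(-15, 22, 72) [0.016, -0.001, 0.117] [0.2, 1.4, -0.3]
t 3.1 tip mm [-119.3   20.9  128.2] F [-0.5 -0.3  0.1]
```

```bash
python3 -m jog '[[0,0,0,0.037,0,0,0],[0,0,0,0.073,0,0,0],[0,0.008,0,0.095,0,0,0],[0,0.016,0,0.117,0,0,0],[0,0.016,0,0.117,0,0,0],[0,0.016,0,0.117,0,0,0]]'
python3 - <<'E'
from h import *
rows([(-15,round(-75*np.sin(np.radians(a))),round(75*np.cos(np.radians(a)))) for a in (-5,8,20,32,44,56)])
E
```

```text
t: 3.7
position: [0.6078, 0.0321, 0.2835]
ee_rot: [-2.778, -0.075, -1.408]
force: [-0.5, -0.8, -0.6]
width: 0.004
grip_force: 0.0
(-15, 7, 75) [0.001, 0.012, -0.003] [0.3, 1.3, -0.4]
(-15, -10, 74) [0.0, 0.029, -0.002] [0.3, 1.3, -0.4]
(-15, -26, 70) [-0.003, 0.045, 0.0] [0.3, 1.3, -0.4]
(-15, -40, 64) [-0.007, 0.059, 0.004] [0.3, 1.3, -0.4]
(-15, -52, 54) [-0.015, 0.071, 0.01] [0.3, 1.3, -0.4]
(-15, -62, 42) [-0.025, 0.081, 0.017] [0.3, 1.3, -0.4]
t 3.7 tip mm [-13.2  18.9  72. ] F [-0.5 -0.8 -0.6]
```

```bash
python3 -m jog '[[0,0.001,0.006,-0.003,0,0,0],[0,0.001,0.012,-0.003,0,0,0],[0,0,0.021,-0.003,0,0,0],[0,0,0.029,-0.002,0,0,0],[0,-0.001,0.037,-0.001,0,0,0],[0,-0.003,0.045,0,0,0,0],[0,-0.005,0.052,0.002,0,0,0],[0,-0.007,0.059,0.004,0,0,0],[0,-0.011,0.065,0.007,0,0,0],[0,-0.015,0.071,0.010,0,0,0],[0,-0.020,0.076,0.013,0,0,0],[0,-0.025,0.081,0.017,0,0,0]]'
python3 - <<'E'
from h import *
rows([(-15,-55,47),(-70,-50,90),(-70,30,90)])
f=ctrl.grab_frame('wrist');cv2.imwrite('pics/w3.png',f['frame'][:,:,::-1])
E
```

```text
t: 4.9
position: [0.6088, -0.047, 0.2528]
ee_rot: [-2.778, -0.079, -1.404]
force: [1.4, 2.5, 1.0]
width: 0.005
grip_force: 1.6
(-15, -55, 47) [0.006, -0.005, -0.002] [0.2, 1.4, -0.2]
(-70, -50, 90) [0.008, -0.01, -0.071] [0.2, 1.4, -0.2]
(-70, 30, 90) [0.007, -0.09, -0.072] [0.2, 1.4, -0.2]
t 4.9 tip mm [-17.1 -60.   41.3] F [1.4 2.5 1. ]
```

View pics/w3.png

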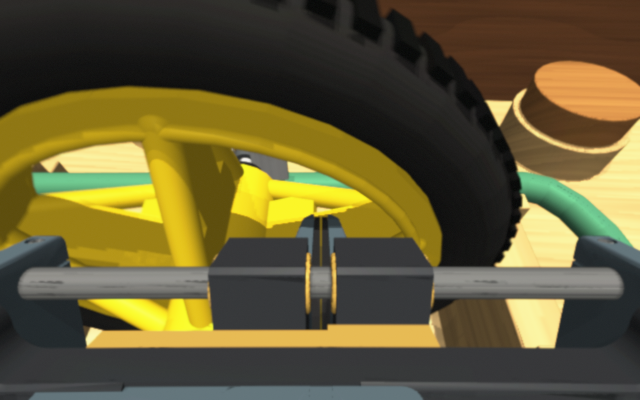

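The first stroke worked. The finger is in the gap, and the trailing spoke runs from its rim end at (155,125) to (200,320). I'll back out, move left and go in behind that spoke.

```bash
python3 - <<'E'
from h import *
f=ctrl.grab_frame('wrist')
for a in (-10,-5,0,5):
    r=np.radians(a);print(a,[proj(f,C+EX*x+q*(np.sin(r)*EY+np.cos(r)*EZ)).round().tolist()[0] for q,x in ((.064,-.041),(.116,-.02))])
E
python3 -m jog '[[0,0.006,-0.008,-0.004,0,0,0],[0,0.006,-0.01,-0.03,0,0,0],[0,0.008,-0.01,-0.071,0,0,0],[0,0.008,-0.01,-0.08,0,0,0],[0,0.007,-0.05,-0.08,0,0,0],[0,0.007,-0.09,-0.08,0,0,0],[0,0.007,-0.1,-0.08,0,0,0],[0,0.007,-0.1,-0.08,0,0,0]]'
python3 - <<'E'
from h import *
rows([(-15,38,65),(-60,38,90)])
f=ctrl.grab_frame('wrist');cv2.imwrite('pics/w4.png',f['frame'][:,:,::-1])
for a in (-10,-5,0,5):
    r=np.radians(a);print(a,[proj(f,C+EX*x+q*(np.sin(r)*EY+np.cos(r)*EZ)).round().tolist()[0] for q,x in ((.064,-.041),(.116,-.02))])
E
```

```text
-10 [[210.0, 268.0], [210.0, 150.0]]
-5 [[196.0, 267.0], [180.0, 147.0]]
0 [[183.0, 267.0], [151.0, 146.0]]
5 [[171.0, 267.0], [123.0, 147.0]]
t: 5.8
position: [0.5421, 0.0517, 0.3062]
ee_rot: [-2.778, -0.081, -1.402]
force: [-0.1, 0.3, 0.9]
width: 0.002
grip_force: 0.0
(-15, 38, 65) [0.013, 0.005, 0.068] [0.1, 1.4, -0.2]
(-60, 38, 90) [0.006, 0.005, 0.017] [0.1, 1.4, -0.2]
t 5.8 tip mm [-77.5  42.7  94.7] F [-0.1  0.3  0.9]
-10 [[401.0, 222.0], [427.0, 145.0]]
-5 [[393.0, 222.0], [411.0, 143.0]]
0 [[385.0, 221.0], [394.0, 143.0]]
5 [[377.0, 222.0], [376.0, 143.0]]
```

View pics/w4.png

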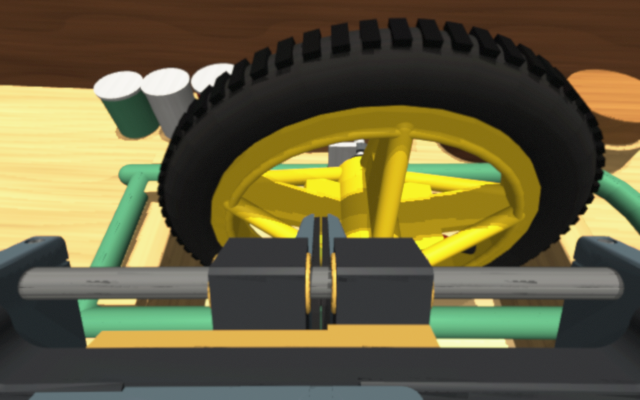

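The spoke is at about -3° (rim end (405,130)) and needs to go to -72°. Going in on its left and pushing.

```bash
python3 -m jog '[[0,0.006,0.005,0.017,0,0,0],[0,0.009,0.005,0.04,0,0,0],[0,0.013,0.005,0.068,0,0,0],[0,0.013,0.005,0.068,0,0,0],[0,0.013,0.005,0.068,0,0,0]]'
python3 - <<'E'
from h import *
rows([(-15,round(-75*np.sin(np.radians(a))),round(75*np.cos(np.radians(a)))) for a in (-20,-8,4,16,28,40,50)])
E
```

```text
t: 6.35
position: [0.6052, 0.0476, 0.2756]
ee_rot: [-2.78, -0.078, -1.401]
force: [-0.8, 0.3, -0.5]
width: 0.005
grip_force: 0.0
(-15, 26, 70) [0.004, 0.009, -0.004] [0.2, 1.5, -0.3]
(-15, 10, 74) [0.008, 0.025, -0.006] [0.2, 1.5, -0.3]
(-15, -5, 75) [0.009, 0.04, -0.007] [0.2, 1.5, -0.3]
(-15, -21, 72) [0.006, 0.056, -0.005] [0.2, 1.5, -0.3]
(-15, -35, 66) [0.002, 0.07, -0.001] [0.2, 1.5, -0.3]
(-15, -48, 57) [-0.006, 0.083, 0.004] [0.2, 1.5, -0.3]
(-15, -57, 48) [-0.013, 0.092, 0.01] [0.2, 1.5, -0.3]
t 6.35 tip mm [-14.8  34.6  64. ] F [-0.8  0.3 -0.5]
```

```bash
python3 -m jog '[[0,0.004,0.009,-0.004,0,0,0],[0,0.008,0.025,-0.006,0,0,0],[0,0.008,0.032,-0.007,0,0,0],[0,0.009,0.04,-0.007,0,0,0],[0,0.008,0.048,-0.006,0,0,0],[0,0.006,0.056,-0.005,0,0,0],[0,0.002,0.07,-0.001,0,0,0],[0,-0.002,0.077,0.002,0,0,0],[0,-0.006,0.083,0.004,0,0,0],[0,-0.009,0.087,0.007,0,0,0],[0,-0.011,0.09,0.009,0,0,0],[0,-0.011,0.09,0.009,0,0,0]]'
python3 - <<'E'
from h import *
rows([(-15,-57,48)])
f=ctrl.grab_frame('wrist');cv2.imwrite('pics/w5.png',f['frame'][:,:,::-1])
for a in (-5,0,5,10):
    r=np.radians(a);print(a,[proj(f,C+EX*x+q*(np.sin(r)*EY+np.cos(r)*EZ)).round().tolist()[0] for q,x in ((.064,-.041),(.116,-.02))])
f=ctrl.grab_frame('scene');cv2.imwrite('pics/s5.png',f['frame'][:,:,::-1])
b=cv2.resize(cv2.imread('pics/s5.png')[125:265,245:385],None,fx=4,fy=4,interpolation=3)[:400]
w=cv2.imread('pics/w5.png');cv2.imwrite('pics/c5.png',np.hstack([w[:,40:280],b[:400]]))
E
```

```text
t: 7.55
position: [0.611, -0.0417, 0.2613]
ee_rot: [-2.78, -0.078, -1.402]
force: [0.5, -0.3, 0.7]
width: 0.005
grip_force: 0.0
(-15, -57, 48) [-0.002, 0.002, 0.001] [0.2, 1.5, -0.3]
t 7.55 tip mm [-14.7 -54.9  49.7] F [ 0.5 -0.3  0.7]
-5 [[214.0, 282.0], [203.0, 171.0]]
0 [[202.0, 282.0], [175.0, 170.0]]
5 [[189.0, 282.0], [148.0, 171.0]]
10 [[178.0, 283.0], [123.0, 174.0]]
```

View pics/c5.png

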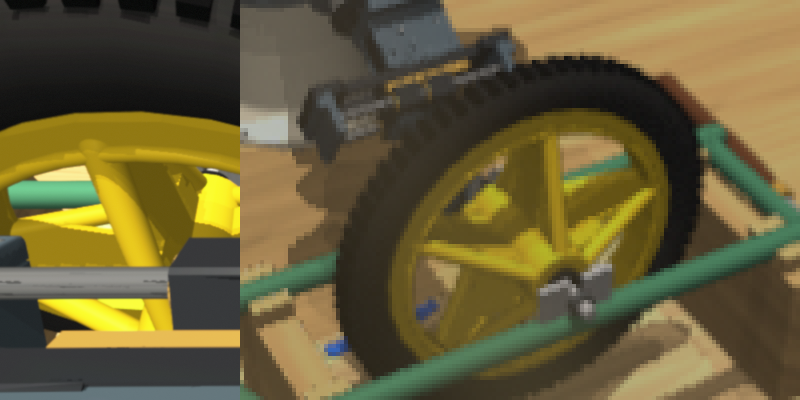

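The trailing spoke is still about 6° short of upright (rim end at wrist pixel (143,171), where 0° would be 175). I'll push 5 mm more, then back out for a clear look.

```bash
python3 -m jog '[[0,-0.002,0.0025,0.0013,0,0,0],[0,-0.004,0.005,0.0026,0,0,0],[0,-0.004,0.005,0.0026,0,0,0]]'
python3 - <<'E'
from h import *
rows([(-15,-60,45),(-15,-50,52),(-130,-5,140)])
E
```

```text
t: 7.95
position: [0.6111, -0.0466, 0.2567]
ee_rot: [-2.779, -0.079, -1.403]
force: [0.8, 0.7, 1.0]
width: 0.007
grip_force: 0.5
(-15, -60, 45) [-0.001, 0.0, -0.0] [0.2, 1.4, -0.3]
(-15, -50, 52) [0.005, -0.01, -0.004] [0.2, 1.4, -0.3]
(-130, -5, 140) [0.007, -0.054, -0.149] [0.2, 1.4, -0.3]
t 7.95 tip mm [-14.8 -59.7  45.2] F [0.8 0.7 1. ]
```

```bash
python3 -m jog '[[0,0.005,-0.01,-0.004,0,0,0],[0,0.006,-0.012,-0.04,0,0,0],[0,0.006,-0.012,-0.08,0,0,0],[0,0.007,-0.03,-0.12,0,0,0],[0,0.007,-0.054,-0.149,0,0,0],[0,0.007,-0.054,-0.149,0,0,0],[0,0.007,-0.054,-0.149,0,0,0]]'
python3 - <<'E'
from h import *
rows([])
f=ctrl.grab_frame('wrist');im=f['frame'][:,:,::-1].copy()
cv2.imwrite('pics/w6raw.png',im)
for a in (-72,0,72):
  for d in (-5,0,5):
    r=np.radians(a+d);print(a+d,[proj(f,C+EX*x+q*(np.sin(r)*EY+np.cos(r)*EZ)).round(1).tolist()[0] for q,x in ((.075,-.0365),(.095,-.0285),(.116,-.02))])
cv2.imwrite('pics/w6.png',cv2.resize(im[80:240,210:430],None,fx=3.6,fy=3.6,interpolation=3))
E
```

```text
t: 8.65
position: [0.4912, 0.002, 0.3531]
ee_rot: [-2.777, -0.081, -1.408]
force: [-0.2, -0.1, 0.1]
width: 0.006
grip_force: 0.0
t 8.65 tip mm [-131.4   -3.7  141.6] F [-0.2 -0.1  0.1]
-77 [[390.7, 226.3], [409.8, 217.0], [429.8, 207.3]]
-72 [[389.9, 222.7], [409.2, 212.3], [429.5, 201.3]]
-67 [[388.5, 219.2], [407.9, 207.6], [428.3, 195.3]]
-5 [[324.2, 189.4], [326.4, 166.7], [328.9, 140.9]]
0 [[316.7, 189.2], [316.5, 166.5], [316.2, 140.5]]
5 [[309.1, 189.5], [306.5, 166.8], [303.6, 141.0]]
67 [[245.6, 219.7], [226.2, 208.3], [205.6, 196.2]]
72 [[244.4, 223.3], [224.9, 213.0], [204.5, 202.2]]
77 [[243.7, 226.8], [224.5, 217.7], [204.4, 208.1]]
```

View pics/w6.png

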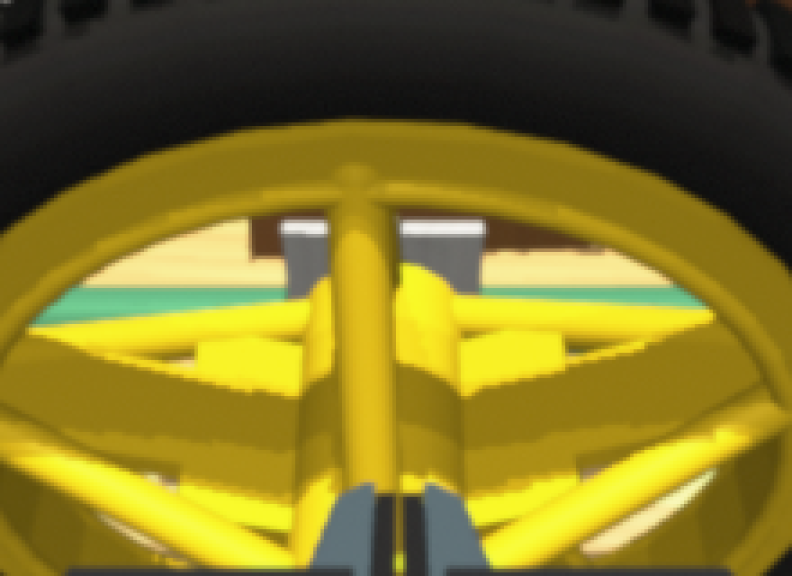

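The spoke is within a few degrees of upright: its rim end is at about (311,140), against a predicted (316,140). My cradle estimate is only good to a few mm. So I'll fit wheel angle and centre offset together on the rib edges, separately in each camera.

```bash
cat > fit.py <<'E'
from h import *
from scipy.optimize import differential_evolution as DE
def fit(name,side,angs,q0,q1):
    f=ctrl.grab_frame(name);im=cv2.GaussianBlur(f['frame'],(0,0),.8).astype(np.float32)
    G=[cv2.Sobel(im,cv2.CV_32F,*k,ksize=3) for k in ((1,0),(0,1))]
    q=np.linspace(q0,q1,30);x=side*np.interp(q,[.028,.064,.116],[.057,.041,.020])
    def cost(p):
        th,o,s=p[0],p[1:4],0
        for a in angs:
            r=np.radians(a+th);u=np.sin(r)*EY+np.cos(r)*EZ;v=np.cos(r)*EY-np.sin(r)*EZ
            for w in (-1,1):
                X=C+np.c_[EX,EY,EZ]@(o/1e3)+q[:,None]*u+(x-side*.004)[:,None]*EX+w*.0075*v
                P=proj(f,X);t=np.gradient(P,axis=0);n=np.c_[-t[:,1],t[:,0]]/np.linalg.norm(t,axis=1)[:,None]
                m=P.astype(np.float32)[None]
                g=[cv2.remap(k,m[...,0],m[...,1],1)[0] for k in G]
                s+=np.minimum(np.linalg.norm(g[0]*n[:,:1]+g[1]*n[:,1:],axis=1),250).mean()
        return -s/len(angs)+.05*(o@o)
    r=DE(cost,[(-9,9)]+[(-8,8)]*3,seed=1,popsize=20,maxiter=150,tol=1e-6)
    print(name,angs,'theta',r.x.round(2),round(r.fun,1))
E
python3 - <<'E'
from fit import *
fit('wrist',-1,(-72,0,72),.068,.108)
fit('wrist',-1,(0,72),.068,.108)
fit('scene',1,(-72,0,72),.05,.11)
fit('scene',1,(-72,0),.05,.11)
E
```

```text
wrist (-72, 0, 72) theta [0.52 0.68 3.9  6.77] -390.8
wrist (0, 72) theta [-0.37  0.01  5.24  6.75] -397.0
scene (-72, 0, 72) theta [ 1.95 -6.27  2.5   4.55] -407.6
scene (-72, 0) theta [ 2.2  -6.2   2.16  4.22] -396.4
```

```bash
cat > fit2.py <<'E'
from h import *
from scipy.optimize import differential_evolution as DE
def term(name,side,angs,q0,q1,img=None):
    f=ctrl.grab_frame(name);im=f['frame'] if img is None else cv2.imread(img)
    im=cv2.GaussianBlur(im,(0,0),.8).astype(np.float32)
    G=[cv2.Sobel(im,cv2.CV_32F,*k,ksize=3) for k in ((1,0),(0,1))]
    q=np.linspace(q0,q1,30);x=side*(np.interp(q,[.028,.064,.116],[.057,.041,.020])-.0075)
    def cost(th,o,e):
        s=0;Cc=C+np.c_[EX,EY,EZ]@(np.array(o)/1e3)
        for a in angs:
            r=np.radians(a+th);u=np.sin(r)*EY+np.cos(r)*EZ;v=np.cos(r)*EY-np.sin(r)*EZ
            A=Cc+q[:,None]*u+x[:,None]*EX;ray=A+f['R'].T@f['t']
            ax=u[None]*.93-side*EX*.37
            n3=np.cross(ray,ax);n3/=np.linalg.norm(n3,axis=1)[:,None]
            for w in (-1,1):          # silhouette of a round 15 mm rod
                P=proj(f,A+w*.0075*n3);t=np.gradient(P,axis=0);n=np.c_[-t[:,1],t[:,0]]/np.linalg.norm(t,axis=1)[:,None]
                m=(P+e).astype(np.float32)[None];g=[cv2.remap(k,m[...,0],m[...,1],1)[0] for k in G]
                s+=np.minimum(np.linalg.norm(g[0]*n[:,:1]+g[1]*n[:,1:],axis=1),250).mean()
        return -s/len(angs)
    return cost
def solve(ts,lab,c0=0):
    k=len(ts)
    def F(p):
        E=p[4:].reshape(k,2);return sum(t(p[0]+c0,p[1:4],e) for t,e in zip(ts,E))/k+.1*(p[1:4]@p[1:4])+2*(E**2).sum()
    r=DE(F,[(-7,7)]+[(-7,7)]*3+[(-3,3)]*2*k,seed=2,popsize=15,maxiter=200,tol=1e-5)
    print(lab,'theta',round(r.x[0]+c0,2),'o',r.x[1:4].round(1),'px',r.x[4:].round(1),round(r.fun,1))
E
python3 - <<'E'
from fit2 import *
S=term('scene',1,(-72,0,72),.05,.11);W=term('wrist',-1,(-72,0,72),.068,.108)
solve([W],'wrist');solve([S],'scene');solve([S,W],'both')
solve([term('scene',1,(0,72,-72),.05,.11,'pics/scene0.png')],'start',-18)
E
```

```text
wrist theta -1.63 o [ 2.9  7.  -2.2] px [-0.5  0. ] -365.8
scene theta 2.18 o [-2.7  2.3  1.7] px [ 0.1 -0.6] -392.6
both theta 1.15 o [-0.2  2.9  4.5] px [-0.  -0.6 -0.2 -0.1] -368.8
start theta -18.25 o [-0.9  2.7  2. ] px [ 0.2 -0.5] -363.7
```

```bash
python3 - <<'E'
from h import *
f=ctrl.grab_frame('wrist');s=ctrl.get_state();R=Ro.from_rotvec(s['ee_rot'])
p=-f['R'].T@f['t'];print('cam in tool',R.inv().apply(p-s['position']).round(3),'fwd in tool',R.inv().apply(f['R'][2]).round(3),f['fx'],f['cy'])
print('cam cradle',(np.c_[EX,EY,EZ].T@(p-C)).round(3))
E
```

```text
cam in tool [ 0.074 -0.001 -0.158] fwd in tool [-0.262 -0.001  0.965] 341.0566049029777 195.54530019797912
cam cradle [-0.222 -0.005  0.299]
```

```bash
python3 - <<'E'
from h import *
rows([(-165,60,110),(-165,-60,110)],20)
E
```

```text
(-165, 60, 110) [-0.048, -0.065, -0.011] [0.2, 16.5, -0.3]
(-165, -60, 110) [-0.047, 0.055, -0.01] [0.2, 16.5, -0.3]
t 9.1 tip mm [-130.    -5.3  139.2] F [-0.1 -0.4  0.2]
```

```bash
cat > snap.py <<'E'
import sys,pickle
from h import *
rows([]);f=ctrl.grab_frame('wrist');pickle.dump(f,open(sys.argv[1],'wb'));cv2.imwrite(sys.argv[1]+'.png',f['frame'][:,:,::-1])
E
python3 -m jog '[[0,-0.024,-0.032,-0.03,0,0,0],[0,-0.048,-0.065,-0.03,0,8,0],[0,-0.048,-0.065,-0.011,0,16.5,0],[0,-0.048,-0.065,-0.011,0,16.5,0],[0,-0.048,-0.065,-0.011,0,16.5,0],[0,-0.048,-0.065,-0.011,0,16.5,0]]'
python3 snap.py A
python3 -m jog '[[0,0,0.04,0,0,0,0],[0,0,0.08,0,0,0,0],[0,0,0.12,0,0,0,0],[0,0,0.12,0,0,0,0],[0,0,0.12,0,0,0,0]]'
python3 snap.py B
sed -i "s/f=ctrl.grab_frame(name);/f=name if isinstance(name,dict) else ctrl.grab_frame(name);/" fit2.py
cat > go.py <<'E'
import pickle,sys
from fit2 import *
a,b=sys.argv[1:3]
A=term(pickle.load(open(a,'rb')),-1,(-72,0,72),.06,.11);B=term(pickle.load(open(b,'rb')),-1,(-72,0,72),.06,.11)
S=term('scene',1,(-72,0,72),.05,.11)
solve([A],'A');solve([B],'B');solve([A,B],'AB');solve([S],'S');solve([A,B,S],'ABS')
E
python3 go.py A B
python3 -c "
import cv2,numpy as np
cv2.imwrite('pics/ab.png',np.hstack([cv2.resize(cv2.imread(n+'.png'),(400,250)) for n in 'AB']))"
```

```text
t: 9.7
position: [0.4477, 0.0958, 0.3211]
ee_rot: [-2.562, -0.169, -1.466]
force: [-0.3, 1.2, -0.3]
width: 0.004
grip_force: 0.0
t 9.7 tip mm [-168.5   94.5  110.6] F [-0.3  1.2 -0.3]
t: 10.25
position: [0.4712, -0.0273, 0.308]
ee_rot: [-2.567, -0.16, -1.463]
force: [0.5, 0.2, -0.6]
width: 0.006
grip_force: 0.0
t 10.25 tip mm [-152.7  -30.    97.5] F [ 0.5  0.2 -0.6]
A theta 3.01 o [ 6.4 -1.4 -5.8] px [0.1 0. ] -371.7
B theta 1.0 o [ 5.9  5.7 -6.2] px [ 0.2 -0.2] -397.6
AB theta 2.55 o [ 2.1  1.3 -2. ] px [ 1.1 -0.6 -0.9  0.5] -369.0
S theta 1.57 o [-2.4  2.6  1.9] px [ 0.3 -0.6] -369.3
ABS theta 2.28 o [0.  1.7 0.5] px [ 0.4 -0.5 -0.3  0.5 -0.1 -1.2] -362.8
```

The fits agree that the wheel is about 2° short (range 1–3°). I'll go back into the same gap and nudge a little past the last contact point at tip (-60,45).

```bash
python3 - <<'E'
from h import *
rows([(-80,-48,100)])
E
```

```text
(-80, -48, 100) [0.041, 0.029, 0.058] [-9.3, -4.5, -1.2]
t 10.35 tip mm [-153.5  -25.4   97.5] F [-0.9  0.1  0.7]
```

```bash
python3 -m jog '[[0,0.041,0.029,0.04,-5,-2,-1],[0,0.041,0.029,0.058,-9.3,-4.5,-1.2],[0,0.041,0.029,0.058,-9.3,-4.5,-1.2],[0,0.041,0.029,0.058,-9.3,-4.5,-1.2],[0,0.041,0.029,0.058,-9.3,-4.5,-1.2]]'
python3 - <<'E'
from h import *
rows([(-80,-48,100),(-15,-48,54),(-15,-61,44)])
E
```

```text
t: 10.85
position: [0.5447, -0.0342, 0.312]
ee_rot: [-2.755, -0.098, -1.438]
force: [-0.2, 0.0, -0.4]
width: 0.004
grip_force: 0.0
(-80, -48, 100) [-0.0, 0.005, 0.0] [-0.4, -0.1, 0.3]
(-15, -48, 54) [-0.001, 0.005, 0.08] [-0.4, -0.1, 0.3]
(-15, -61, 44) [-0.009, 0.018, 0.086] [-0.4, -0.1, 0.3]
t 10.85 tip mm [-80.1 -43.1 100.7] F [-0.2  0.  -0.4]
```

```bash
python3 -m jog '[[0,0,0.003,0.04,0,0,0],[0,0,0.003,0.08,0,0,0],[0,0,0.003,0.08,0,0,0],[0,0,0.003,0.08,0,0,0],[0,-0.004,0.010,0.082,0,0,0],[0,-0.007,0.015,0.084,0,0,0],[0,-0.009,0.018,0.086,0,0,0],[0,-0.009,0.018,0.086,0,0,0]]'
python3 - <<'E'
from h import *
rows([(-15,-61,44)])
from fit2 import *
solve([term('scene',1,(-72,0,72),.05,.11)],'S')
E
```

```text
t: 11.65
position: [0.6115, -0.0511, 0.2557]
ee_rot: [-2.757, -0.091, -1.44]
force: [0.4, -0.2, -0.0]
width: 0.01
grip_force: 0.0
(-15, -61, 44) [-0.001, -0.003, -0.0] [-0.1, -0.2, 0.1]
t 11.65 tip mm [-14.5 -64.3  44.4] F [ 0.4 -0.2 -0. ]
S theta -0.47 o [-1.9  2.5  2. ] px [ 0.2 -0.6] -369.2
```

The scene fit now reads -0.5°. Backing out for a check from two settled wrist views.

```bash
python3 -m jog '[[0,0.006,-0.012,-0.004,0,0,0],[0,0.006,-0.012,-0.04,0,0,0],[0,0.006,-0.012,-0.08,0,0,0],[0,0.006,-0.012,-0.13,0,0,0],[0,0.006,-0.012,-0.15,0,0,0],[0,0.006,-0.012,-0.15,0,0,0],[0,0.006,-0.012,-0.15,0,0,0],[0,0.006,-0.012,-0.15,0,0,0]]'
python3 snap.py D
python3 -m jog '[[0,0,-0.04,0,0,0,0],[0,0,-0.08,0,0,0,0],[0,0,-0.11,0,0,0,0],[0,0,-0.11,0,0,0,0],[0,0,-0.11,0,0,0,0],[0,0,-0.11,0,0,0,0]]'
python3 snap.py E
sed -i 's/\.06,\.11)/.066,.108)/g' go.py; python3 go.py D E
python3 -c "
import cv2,numpy as np
cv2.imwrite('pics/de.png',np.hstack([cv2.imread(n+'.png')[40:340,120:520] for n in 'DE']))"
```

```text
t: 12.5
position: [0.4921, -0.0463, 0.3462]
ee_rot: [-2.756, -0.091, -1.44]
force: [-0.2, 0.3, 0.0]
width: 0.006
grip_force: 0.0
t 12.5 tip mm [-133.4  -51.9  134.9] F [-0.2  0.3  0. ]
t: 13.15
position: [0.4845, 0.0644, 0.3454]
ee_rot: [-2.757, -0.095, -1.437]
force: [0.4, -0.7, -1.3]
width: 0.007
grip_force: 0.0
t 13.15 tip mm [-134.1   59.   134.1] F [ 0.4 -0.7 -1.3]
A theta 0.86 o [ 6.   2.2 -6.9] px [0.1 0.1] -371.0
B theta -0.22 o [ 5.2 -0.2 -6.9] px [-0.4  0.3] -380.5
AB theta 1.04 o [ 2.8 -0.1 -2.1] px [-0.9 -0.3  0.8  0.2] -364.8
S theta 0.26 o [-2.7  1.8  2.2] px [ 0.1 -0.6] -378.3
ABS theta 0.92 o [0.8 0.2 1.4] px [-0.1 -0.3  0.1  0.2 -0.2 -1.2] -362.7
```

View pics/de.png

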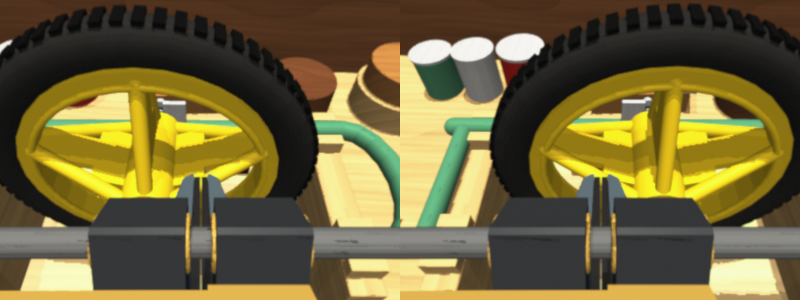

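Both wrist views show the top spoke upright, at (140,75)–(146,190) and (673,75)–(672,190). The left and right spokes look symmetric, and the fits put the error within about 1°. The hand is clear, so I'm handing in.

```bash
python3 -c "
from station import ctrl
print(ctrl.finish_job())"
```

```text
the job is handed in; nothing more can be done
None
```

The wheel is turned by its spokes so the valve should be at the bottom to within about 1°, judged from the spoke positions since the valve itself was hidden from the cameras there; the hand is clear and the job is handed in, but no verdict was returned.

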